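# Slow-shake a pigment pot on the hand-cranked shaker

### The job

Stand the tall pigment pot with the stepped lid fully down in the shaker's round nest and let go of it. Then take the crank handle and turn it two full turns clockwise (seen from above), slowly and steadily at five to ten seconds a turn, easing it over the stiff point in each turn without letting it run ahead or spring back and following the handle's own circle by feel so that the rubber-mounted crank head is hardly pushed sideways (never by more than 2.5 mm). Let go with the handle pointing away from the pot again, as it was at the start, the pot still standing in its nest and the other things on the table left where they are.

Things in the scene. Friction and masses are not known exactly. Their poses are not given: they have to be found in the camera images.
- pot_mid (a point): Centre (half-way up the straight body, 30 mm above the underside) of the tall pot: clear with a white lid, 44 mm diameter, straight sides 60 mm high including the lid, plus a round step of 20 mm diameter, 8 mm high, on top; about 90 g. It stands upright on the table near two squat pots (52 mm diameter, 36 mm high, flat lids) that are not used. z axis up.
- nest (a point): Centre of the inner floor of the shaker's round nest, an open grey ring on the sliding carriage: inner diameter 51 mm, outer 63 mm, rim 15 mm above this point; this point is 37 mm above the table. In each turn the carriage slides 10 to 20 mm away from the crank head and back.
- shaker: The shaker's white base plate, 150 x 345 x 15 mm. Origin on the table surface under the nominal crank axis; z up, y axis from the crank head towards the nest (nest centre 165 mm along +y at rest).
- axis_nominal (a point): Nominal crank axis (vertical) at the height of the crank arm, 102 mm. The crank head is clamped in a slot by hand: the true axis lies up to 15 mm from here along the base plate's x and up to 4 mm along its y, and the head may be turned up to 0.3 rad; none of this is measured, it must be felt. The flat arm spans 98 to 106 mm in height; a cap on the axis reaches 112 mm.
- turret (a joint): Sideways shift (m, along the head's own x, across the plunger) of the round grey crank head (104 mm diameter, 77 mm high) on its rubber mount: 0 unloaded, 1 mm for every 8 N of push on the handle in that direction, either way. It must never be strained by more than 2.5 mm.
- handle_mid (a point): Centre of the upright black crank handle, a cylinder of 26 mm diameter and 45 mm height, from 107 to 152 mm above the table. It spins freely on its pin, so a gripper may hold it at a constant yaw; its own yaw means nothing. It runs round the true crank axis at a radius of 65 mm. A grip of 15 to 25 N holds it well.
- plunger (a point): The steel plunger rod between crank head and carriage (middle of it, 40 mm high). While the handle is on the nest's side, about half of each turn, a cam pushes it against a stiff spring: the handle resists with 3 to 9 N until it points at the nest, then is pushed ahead as hard. In the other half it is almost free. Let go on the nest's side, the crank runs away.
- crank (a joint): Angle of the crank in rad, growing clockwise seen from above and counted on through the turns (not wrapped); starts between -0.5 and 0.5. At 0 the handle points away from the nest, along the base plate's -y, give or take the 0.3 rad of the clamped head.
- squat_a: Squat pot, 52 mm diameter, 36 mm high; origin at its underside; leave alone.
- squat_b: Squat pot, 52 mm diameter, 36 mm high; origin at its underside; leave alone.
- dropper_a: Small white dropper bottle, 28 mm diameter, 75 mm high; origin at its underside; leave alone.
- dropper_b: Small white dropper bottle, 28 mm diameter, 75 mm high; origin at its underside; leave alone.
- cup: Empty clear cup, 54 mm rim diameter, 55 mm high; origin at its underside; leave alone.
Things that resemble listed ones, but are neither listed nor needed, are in the scene too. Leave any yellow look-alike of the part that bears pot_mid alone.

How it is judged:
By the outcome, as a careful person would: the job done as asked, in the order asked, and still so for the second after the job is handed in, with the robot touching nothing.
It also fails if it takes over 72 s, if anything falls off the work surface, if the arm or the gripper's body presses on something with over 40 N, if the wrist force passes 120 N, or if a joint passes its speed limit or range.

### The arm

A 6-joint arm with a two-finger parallel gripper is mounted at the origin on the work surface. World frame = base frame: x ahead of the robot, y to its left, z up, the work surface at z = 0. Lengths are in mm, angles in degrees, forces in N, time in s.
With the tool pointing down it reaches from about 325 to 775 mm from the base axis. Payload 9.3 kg.
Tool frame: the origin (TCP) lies at the very end of the fingers, on their centre line; the grasp point (between the pads) lies 19 mm behind it; z points along the fingers, y is the line along which they close (so a half turn about z gives the same grasp; the last joint's range is limited). The gripper opens to 85 mm and grips with 20 to 120 N. Pads are 22 mm wide; open, the fingers measure 114 mm over their backs; the gripper's body (76 mm by 85 mm) begins 54 mm behind the grasp point. The pads swing forward as they close: fully open they stand 13 mm farther back than shut.
Start: joints at [59.496, 14.817, 1.232, 76.415, 0, 81.257], TCP at [203.905, 510.803, 231.279] pointing down, gripper open.
Joint ranges: [-174.27, 174.27], [-52.1, 104.24], [-59.71, 78.15], [-110.17, 111.67], [-87.03, 83.33], [-180, 180]. Speed limits (degrees/s): [127.2, 127.2, 159.86, 180, 180, 180].

### API

Orientations are given as [roll, pitch, yaw] about the fixed x, y, z axes, in that order (R = Rz(yaw) Ry(pitch) Rx(roll)).
In Python, from cell import manip gives the robot as it stands.
- The arm moves only by the shell command python3 -m inch 'ROWS' [FORCE]. ROWS is JSON, a list of rows, each a list of 5 numbers: the opening, from 0 (shut) to 1 (fully open), then the shift along the tool's x, y, z in m, then the turn about the tool's z in degrees. In form: [[gripper, tx, ty, tz, turn], ...]. A call has exactly 5 rows; each row shifts and turns the commanded pose from where the row before left it, along the tool's axes as they then stand; what a row does not reach is not made up. A row lasts 1/8 s, in which the tool goes at most 62.5 mm and 10.7 degrees, less where a joint would pass 70% of its speed; a pose out of reach is approached as far as the arm can. A call is refused whole if a number of a shift passes 0.0625 or a number of a turn 10.7, either way. A call with a gripper value outside its range is refused whole. The fingers move at their own pace and stop on an object; FORCE is the grip in N (left out, the last holds). Time passes only in rows, so rows that do not move let the fingers close, or fill a call up. It gives the time, the measured TCP pose, the force, the opening and the grip force at its end, in the units of the state.
- manip.read_state(): the state, without advancing time (a new reading comes with each control period).
- manip.snapshot(name): name is "scene" or "side" or "wrist"; returns the picture (420x560x3 uint8, red, green, blue); there is no depth.
- manip.calibration(name): a dict with "mtx" (3x3 intrinsics, pixels), "rvec" (rotation vector, rad) and "tvec" (3), from world to camera coordinates, as OpenCV has them. Camera axes: x right, y down, z forward; pixel columns grow to the right and rows downward; lengths in mm; the calibration is good to about 2 mm. A picture is of the moment at which its call begins: read the wrist's pose just before it. calibration takes no time and is no camera call; for the wrist camera it gives the pose at the moment of the call.
- manip.close_job(): hands the job in; it is judged then, once.
Trained networks look in the newest picture that a camera, given by its name, has taken for a name from the list of things; names that differ only in an ending like _2 or _b are one class to them, and where a whole thing is asked for, a point or a joint stands for the part that bears it (a point fixed in the world has none). Each returns a list of dicts, best first, with "p" (0 to 1); they miss things now and then, are a little off and sometimes report something else, mostly with a low value. They report only what shows in the picture. A call takes as long as a camera call. They do not tell look-alikes from the thing itself.
- manip.find_in(name, camera): "bbox" ([left, top, right, bottom] in pixels, round what is visible of it).
- manip.tip_of(name, camera): "at" ([column, row] in pixels: a listed point, or the origin of a listed thing).
The state is a dict: "clock": time; "q": joint angles; "joint_velocities": joint speeds; "effort": joint torques, N m; "eef_pos": TCP position; "orientation": TCP orientation; "wrist_force": force on the tool from outside, world axes, zero at the start; "wrist_torque": the same for the moment, N m; "width": finger opening in mm; "grasp_force": force on a finger pad.
Only numpy, scipy, OpenCV 4.12 (cv2) and the standard library are available. Lean on these libraries where they do the work, as an engineer would, in place of code of your own. Each camera call takes 0.05 s, during which the arm holds its last target. There are 200 camera calls.

## Working session

There is one attempt and no reset: what is moved stays moved. The work goes in short steps, Python scripts to look and compute and a shell command to move; the robot and the scene stay as the last step left them, time stands still between calls to the robot, and variables do not carry over. Pictures are saved under pics/ and viewed, at most 12 in all, crops included, and the job is handed in when it is done.

```bash
ls; mkdir -p pics; cat > h.py <<'E'
import numpy as np, cv2
from cell import manip
def cal(n):
    c=manip.calibration(n); return np.array(c["mtx"],float),np.array(c["rvec"],float),np.array(c["tvec"],float).ravel()
def ray(c,px):
    K,r,t=c; R=cv2.Rodrigues(r)[0]; d=R.T@np.linalg.solve(K,[px[0],px[1],1.]); return -R.T@t,d
def atz(c,px,z):
    o,d=ray(c,px); return o+d*(z-o[2])/d[2]
def proj(c,P):
    return cv2.projectPoints(np.array(P,float).reshape(-1,1,3),c[1],c[2],c[0],None)[0].reshape(-1,2)
def tri(obs):
    A=np.zeros((3,3));b=np.zeros(3)
    for c,px in obs:
        o,d=ray(c,px); d=d/np.linalg.norm(d); M=np.eye(3)-np.outer(d,d); A+=M;b+=M@o
    return np.linalg.solve(A,b)
def snap(n,f):
    c=cal(n); im=manip.snapshot(n); cv2.imwrite("pics/"+f,im[:,:,::-1]); return c,im
E
python3 - <<'E'
from h import *
s=manip.read_state(); print(s["clock"],s["eef_pos"],s["orientation"],s["wrist_force"],s["width"])
C={}
for n in("scene","side"):
    C[n],_=snap(n,n+"0.png")
    for k,z in(("pot_mid",30),("nest",37),("handle_mid",129.5),("axis_nominal",102),("shaker",0),("plunger",40),("squat_a",0),("cup",0),("dropper_a",0)):
        for d in manip.tip_of(k,n)[:3]: print(n,k,round(d["p"],2),np.round(d["at"]),np.round(atz(C[n],d["at"],z)))
a=cv2.imread("pics/scene0.png");b=cv2.imread("pics/side0.png")
E
```

```text
pics
0.0 [203.7512937  510.54686637 230.68066901] [-1.79924485e+02 -1.32350781e-02  1.58240093e+02] [ 0.14100923  0.80211724 -0.70810955] 85.53165328418238
scene pot_mid 0.9 [395. 259.] [474. 302.  30.]
scene pot_mid 0.9 [408. 244.] [390. 313.  30.]
scene nest 0.6 [303. 244.] [534.  65.  37.]
scene handle_mid 0.43 [219. 200.] [ 574. -168.  130.]
scene handle_mid 0.25 [394. 262.] [630. 328. 130.]
scene axis_nominal 0.75 [412. 332.] [805. 418. 102.]
scene axis_nominal 0.19 [188. 205.] [ 597. -254.  102.]
scene shaker 0.8 [240. 243.] [ 559. -114.    0.]
scene shaker 0.29 [144. 254.] [ 726. -314.    0.]
scene plunger 0.6 [272. 238.] [547. -20.  40.]
scene plunger 0.41 [186. 206.] [ 514. -319.   40.]
scene squat_a 0.76 [379. 294.] [593. 298.   0.]
scene squat_a 0.57 [420. 288.] [524. 382.   0.]
scene cup 0.78 [413. 332.] [688. 407.   0.]
scene dropper_a 0.82 [144. 256.] [ 733. -309.    0.]
scene dropper_a 0.59 [188. 207.] [ 458. -352.    0.]
side pot_mid 0.79 [201. 188.] [479. 293.  30.]
side pot_mid 0.72 [163. 194.] [390. 335.  30.]
side nest 0.94 [272. 225.] [538.  62.  37.]
side handle_mid 0.67 [346. 251.] [ 557. -169.  130.]
side axis_nominal 0.34 [366. 374.] [ 404. -379.  102.]
side shaker 0.6 [324. 274.] [ 557. -111.    0.]
side shaker 0.51 [440. 288.] [ 734. -306.   -0.]
side plunger 0.72 [294. 240.] [547. -14.  40.]
side plunger 0.72 [271. 228.] [527.  52.  40.]
side squat_a 0.75 [240. 146.] [688. 412.   0.]
side squat_a 0.72 [234. 182.] [580. 288.   0.]
side squat_a 0.66 [193. 169.] [521. 407.   0.]
side cup 0.95 [244. 149.] [689. 393.  -0.]
side dropper_a 0.9 [367. 375.] [ 453. -350.    0.]
side dropper_a 0.79 [444. 290.] [ 735. -315.   -0.]
```

View pics/scene0.png

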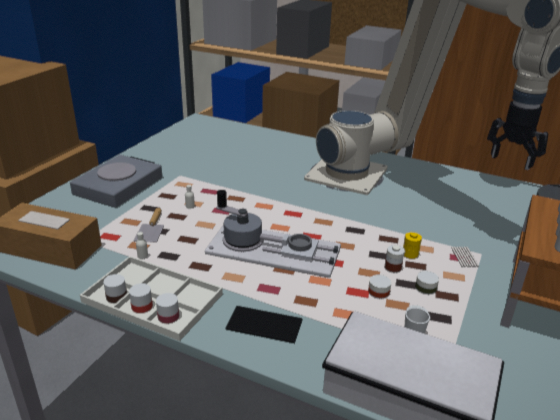

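View pics/side0.png

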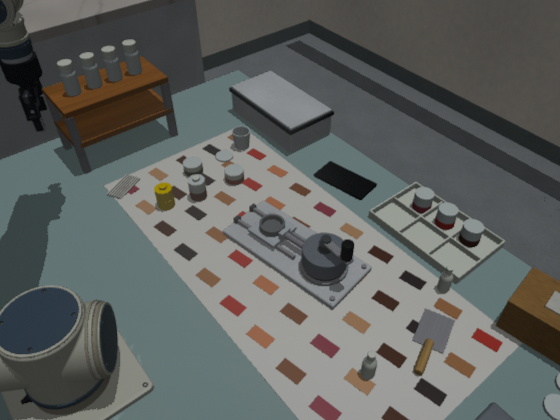

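The scene view shows the white-lidded tall pot at (395,259) and its yellow look-alike at (412,244). The nest is at (300,243) and the black handle at (222,198). In the side view the pot is at (199,187), the nest at (272,225) and the handle at (347,250).

```bash
cat >> h.py <<'E'
def R():
    from scipy.spatial.transform import Rotation as Q
    return Q.from_euler("xyz",manip.read_state()["orientation"],degrees=True).as_matrix()
def go(P,ang=None):
    s=manip.read_state(); M=R(); out="shift(tool,mm) %s"%np.round(M.T@(np.array(P)-s["eef_pos"]),1)
    if ang is not None:
        y=np.degrees(np.arctan2(M[1,1],M[0,1])); d=(ang-y+90)%180-90; out+=" closing dir now %.1f, turn about tool z %.1f"%(y,-d)
    print(out, "at",np.round(s["eef_pos"],1),"t",s["clock"])
E
python3 - <<'E'
from h import *
c,d=cal("scene"),cal("side")
P=tri([(c,(395,259)),(d,(201,188))]);print("pot",P)
print("nest",tri([(c,(301,244)),(d,(272,225))]),"handle",tri([(c,(222,199)),(d,(347,250))]),"yel",tri([(c,(412,246)),(d,(165,196))]))
go([P[0],P[1],200],116)
K,r,t=cal("wrist");Rm=cv2.Rodrigues(r)[0];print("cam in tool",R().T@(-Rm.T@t-manip.read_state()["eef_pos"]), "axis",R().T@Rm.T[:,2])
E
```

```text
pot [478.53373476 298.2588256   29.86756981]
nest [536.86813979  60.69913334  38.36055675] handle [ 561.77528608 -165.23980253  127.79771832] yel [390.10777496 325.21008373  28.92817835]
shift(tool,mm) [-333.8  -95.6   31.3] closing dir now 68.2, turn about tool z -47.8 at [203.9 510.8 231.3] t 1.0
cam in tool [  73.86401445   -0.37491072 -141.98686323] axis [-2.90905932e-01 -2.96389509e-04  9.56751614e-01]
```

```bash
python3 -m inch '[[1,-0.0556,-0.016,0.004,0],[1,-0.0556,-0.016,0.004,0],[1,-0.0556,-0.016,0.004,0],[1,-0.0556,-0.016,0.004,0],[1,-0.0556,-0.016,0.004,0]]' 60; python3 -m inch '[[1,-0.0556,-0.016,0.004,0],[1,0,0,0.003,-10.7],[1,0,0,0.003,-10.7],[1,0,0,0,-10.7],[1,0,0,0,-10.7]]'
python3 - <<'E'
from h import *
s=manip.read_state();c,im=snap("wrist","w1.png"); print(manip.tip_of("pot_mid","wrist"),[ (d["p"],d["at"],atz(c,d["at"],30)) for d in manip.tip_of("pot_mid","wrist")])
print(s["wrist_force"],s["clock"])
for d in manip.find_in("pot_mid","wrist"): print(d)
go([478.5,298.3,90],116)
E
```

```text
clock: 1.62
eef_pos: [433.8, 332.1, 211.3]
orientation: [180.0, 0.0, 158.2]
wrist_force: [0.8, 0.3, -0.8]
width: 85.8
grasp_force: 0.0
clock: 2.25
eef_pos: [478.2, 297.9, 201.2]
orientation: [180.0, -0.0, -158.6]
wrist_force: [-0.1, 0.4, 0.5]
width: 85.5
grasp_force: 0.0
[{'at': [286.0, 181.9], 'p': 0.86}, {'at': [339.5, 122.7], 'p': 0.69}] [(0.86, [286.0, 181.9], array([466.15629829, 298.43728166,  30.        ])), (0.69, [339.5, 122.7], array([387.9851506 , 326.98509812,  30.        ]))]
[-0.0737087   0.36091394  0.51959122] 2.25
{'bbox': [316.5, 95.3, 368.7, 144.5], 'p': 0.98}
{'bbox': [262.6, 161.6, 308.0, 211.8], 'p': 0.57}
{'bbox': [2.6, 77.8, 160.5, 233.9], 'p': 0.38}
shift(tool,mm) [ -0.4   0.2 111.2] closing dir now 110.8, turn about tool z -5.2 at [478.2 298.  201.2] t 2.45
```

View pics/w1.png

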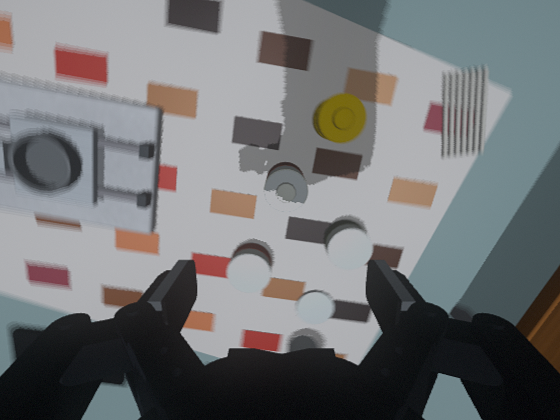

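```bash
python3 - <<'E'
from h import *
c=cal("wrist")
print(atz(c,(286,190.5),68),atz(c,(286,187),60),atz(c,(286,182),30), proj(c,[[478.5,298.3,68],[478.5,298.3,30],[478.5,298.3,0]]))
im=cv2.imread("pics/w1.png")[140:240,220:350]; cv2.imwrite("pics/w1c.png",cv2.resize(im,None,fx=5,fy=5,interpolation=cv2.INTER_CUBIC))
a=cv2.imread("pics/scene0.png")[220:310,360:460];cv2.imwrite("pics/s0c.png",cv2.resize(a,None,fx=6,fy=6,interpolation=cv2.INTER_CUBIC))
E
```

```text
[467.15342517 298.43762831  68.        ] [465.5020813 297.9337792  60.       ] [466.25593934 298.72903423  30.        ] [[281.71846649 200.95495427]
 [281.66693854 192.0047516 ]
 [281.63381817 186.25187398]]
```

View pics/w1c.png

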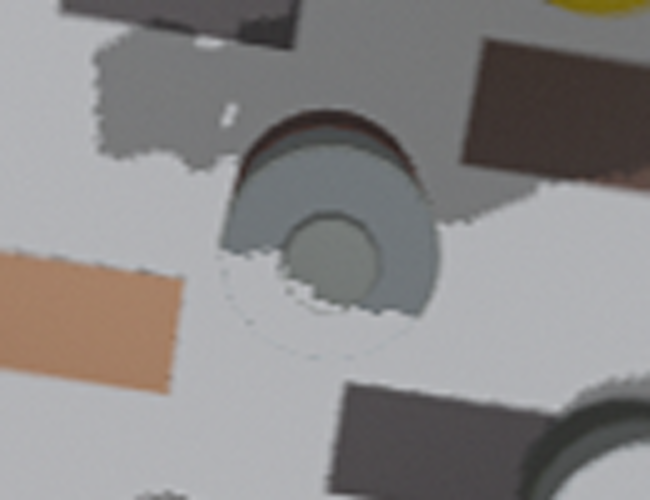

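```bash
python3 -m inch '[[1,0.003,0.001,0.02,-5],[1,0.003,0.001,0.03,0],[1,0.003,0.002,0.03,0],[1,0,0,0.011,0],[1,0,0,0,0]]'
python3 - <<'E'
from h import *
s=manip.read_state();c,im=snap("wrist","w2.png")
for d in manip.tip_of("pot_mid","wrist"): print(d["p"],d["at"],atz(c,d["at"],30))
for d in manip.find_in("pot_mid","wrist"): print(d)
print(proj(c,[[468.5,298.5,68],[468.5,298.5,60]]))
go([468.5,298.5,23],116)
E
```

```text
clock: 3.08
eef_pos: [468.3, 297.9, 110.2]
orientation: [-180.0, -0.0, -154.1]
wrist_force: [0.1, 0.5, -0.5]
width: 85.2
grasp_force: 0.0
0.83 [280.9, 220.4] [470.62206135 298.39133312  30.        ]
0.7 [365.6, 140.2] [385.83614387 327.5357351   30.        ]
{'bbox': [248.3, 187.7, 312.3, 259.8], 'p': 0.94}
[[282.33547394 235.89396585]
 [282.29559215 231.65535694]]
shift(tool,mm) [ 0.5  0.5 88.4] closing dir now 116.0, turn about tool z -0.0 at [469.  298.2 111.4] t 3.225
```

View pics/w2.png

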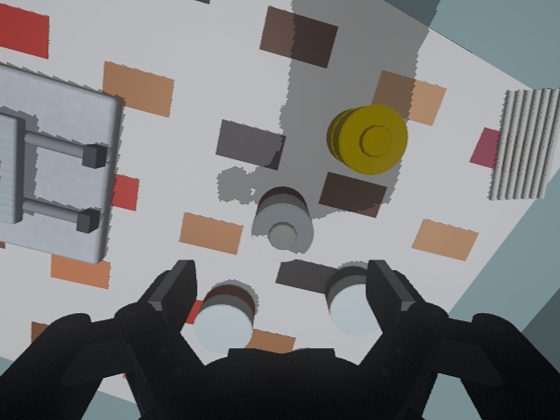

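```bash
python3 - <<'E'
from h import *
c=cal("wrist")
print([np.round(atz(c,p,36)) for p in((225,325),(354,308))], atz(c,(282,237.5),68), atz(c,(367,138),60))
E
```

```text
[array([581., 297.,  36.]), array([515., 391.,  36.])] [470.92414114 299.37498471  68.        ] [387.13450746 319.78519667  60.        ]
```

```bash
python3 -m inch '[[1,-0.0005,0.0005,0.03,0],[1,0,0,0.03,0],[1,0,0,0.02,0],[1,0,0,0.008,0],[1,0,0,0,0]]' 30; python3 -m inch '[[0.3,0,0,0,0],[0.3,0,0,0,0],[0.3,0,0,0,0],[0.3,0,0,0,0],[0.3,0,0,0,0]]' 30; python3 -c "
from h import *
go([537,62,140])"
```

```text
clock: 3.85
eef_pos: [468.8, 298.7, 22.7]
orientation: [-180.0, 0.0, -154.0]
wrist_force: [-0.1, 0.0, -0.1]
width: 85.2
grasp_force: 0.0
clock: 4.47
eef_pos: [468.9, 298.7, 23.1]
orientation: [-180.0, 0.1, -154.0]
wrist_force: [-1.9, -0.1, 6.2]
width: 43.4
grasp_force: 30.0
shift(tool,mm) [  42.5 -242.6 -117. ] at [468.9 298.7  23.1] t 4.475
```

```bash
python3 -m inch '[[0.3,0,0,-0.02,0],[0.3,0,0,-0.04,0],[0.3,0,-0.02,-0.04,0],[0.3,-0.005,-0.045,-0.02,0],[0.3,-0.005,-0.055,0,0]]'; python3 -m inch '[[0.3,-0.005,-0.055,0,0],[0.3,-0.005,-0.045,0,0],[0.3,0,-0.022,0,0],[0.3,0,0,0,0],[0.3,0,0,0,0]]'
python3 - <<'E'
from h import *
s=manip.read_state();c,im=snap("wrist","w3.png");print(s["wrist_force"],s["width"])
for d in manip.tip_of("nest","wrist"): print(d["p"],d["at"],atz(c,d["at"],37))
for k in("pot_mid","nest"):
  for d in manip.find_in(k,"wrist"): print(k,d)
for k,z in(("handle_mid",129.5),("plunger",40)):
  for d in manip.tip_of(k,"wrist"): print(k,d["p"],d["at"],atz(c,d["at"],z))
go([537,62,140])
E
```

```text
clock: 5.1
eef_pos: [531.3, 194.9, 144.5]
orientation: [-180.0, 0.2, -153.8]
wrist_force: [0.7, -0.1, -0.8]
width: 43.0
grasp_force: 30.8
clock: 5.72
eef_pos: [592.0, 90.8, 142.2]
orientation: [180.0, -0.0, -153.9]
wrist_force: [0.8, 0.3, -0.6]
width: 43.3
grasp_force: 30.9
[ 0.78210913  0.33757084 -0.58514966] 43.28986293106754
0.8 [278.5, 130.5] [532.62630798  58.83007896  37.        ]
pot_mid {'bbox': [229.0, 216.1, 331.4, 351.1], 'p': 0.56}
nest {'bbox': [134.8, 62.2, 337.9, 187.5], 'p': 0.97}
plunger 0.71 [187.7, 101.9] [544.58464037 -15.40500627  40.        ]
shift(tool,mm) [62.4 -1.3  2.4] at [592.5  90.6 142.5] t 6.025
```

View pics/w3.png

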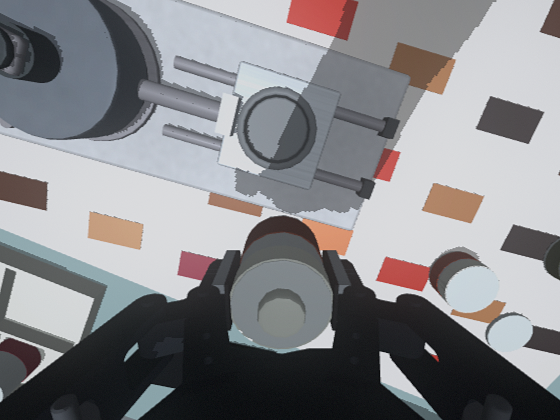

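```bash
python3 - <<'E'
from h import *
c=cal("wrist"); im=cv2.imread("pics/w3.png"); g=cv2.cvtColor(im,cv2.COLOR_BGR2GRAY)
def H(x0,y0,x1,y1,a,b,n=4):
    r=cv2.HoughCircles(cv2.GaussianBlur(cv2.resize(g[y0:y1,x0:x1],None,fx=3,fy=3,interpolation=cv2.INTER_CUBIC),(5,5),0),cv2.HOUGH_GRADIENT,1.2,3,param1=80,param2=20,minRadius=a*3,maxRadius=b*3)
    return [] if r is None else [(v[0]/3+x0,v[1]/3+y0,v[2]/3) for v in r[0][:n]]
for v in H(220,70,335,185,28,46,6): print("nest",np.round(v,1),np.round(atz(c,v[:2],52),1))
for v in H(225,205,340,355,15,56,6): print("pot",np.round(v,1),"@187",np.round(atz(c,v[:2],187.3),1),"@179",np.round(atz(c,v[:2],179.3),1))
print(proj(c,[[533,59,52],[533,59,37]]),c[0])
E
```

```text
nest [274.6 128.2  42.2] [532.5  55.1  52. ]
nest [278.2 128.2  41.7] [531.2  57.6  52. ]
nest [275.8 128.6  41.2] [532.3  56.1  52. ]
nest [277.  130.6  39.2] [533.3  57.6  52. ]
nest [279.4 128.2  42.7] [530.8  58.5  52. ]
nest [276.6 126.2  39.6] [530.4  55.9  52. ]
pot [281.2 252.4  37.3] @187 [567.2  77.9 187.3] @179 [570.6  79.6 179.3]
pot [282.8 292.8  55.8] @187 [582.1  86.  187.3] @179 [586.8  88.3 179.3]
pot [280.4 313.6  55.3] @187 [591.   89.3 187.3] @179 [596.3  91.9 179.3]
pot [284.  296.4  52.2] @187 [583.4  87.1 187.3] @179 [588.1  89.5 179.3]
pot [281.2 253.6  38.2] @187 [567.6  78.1 187.3] @179 [571.   79.8 179.3]
pot [282.8 295.6  53.6] @187 [583.2  86.5 187.3] @179 [588.   88.9 179.3]
[[278.77149187 131.11295486]
 [278.92196914 130.55363356]] [[289.32149192   0.         280.979327  ]
 [  0.         289.32149192 209.61692608]
 [  0.           0.           1.        ]]
```

```bash
python3 - <<'E'
from h import *
go([534.1,59.1,83])
E
```

```text
shift(tool,mm) [66.3 -2.6 59.4] at [592.5  90.6 142.5] t 6.025
```

```bash
python3 -m inch '[[0.3,0.03,-0.001,0,0],[0.3,0.0363,-0.0016,0.01,0],[0.3,0,0,0.03,0],[0.3,0,0,0.0194,0],[0.3,0,0,0,0]]'
python3 - <<'E'
from h import *
s=manip.read_state();c,im=snap("wrist","w4.png");print(s["wrist_force"],s["eef_pos"])
cs,_=snap("side","side1.png");cc,_=snap("scene","scene1.png")
a=cv2.imread("pics/w4.png")[120:380,150:420];b=cv2.imread("pics/side1.png");
P=s["eef_pos"]
u,v=proj(cs,[[P[0],P[1],60]])[0].astype(int);b=cv2.resize(b[v-50:v+40,u-45:u+45],(390,390),interpolation=cv2.INTER_CUBIC)
u,v=proj(cc,[[P[0],P[1],60]])[0].astype(int);d=cv2.imread("pics/scene1.png");d=cv2.resize(d[v-50:v+40,u-45:u+45],(390,390),interpolation=cv2.INTER_CUBIC)
cv2.imwrite("pics/m1.png",np.hstack([cv2.resize(a,(0,0),fx=1.5,fy=1.5)[:390,:400],b]))
cv2.imwrite("pics/d1.png",d)
for n in("wrist","side","scene"):
  for k,z in(("nest",37),("pot_mid",s["eef_pos"][2]+7)):
    for q in manip.tip_of(k,n)[:2]: print(n,k,q["p"],q["at"],atz(cal(n),q["at"],z))
E
```

```text
clock: 6.65
eef_pos: [533.3, 58.7, 82.0]
orientation: [179.9, -0.1, -153.9]
wrist_force: [-0.2, 0.2, 0.3]
width: 43.5
grasp_force: 30.9
[-0.22418236  0.20045443  0.28811372] [533.34824849  58.69023056  81.97220504]
side nest 0.78 [274.1, 224.8] [542.3394062   58.35017088  37.        ]
side pot_mid 0.85 [271.4, 209.8] [537.17640545  61.02519954  88.97220504]
side pot_mid 0.61 [162.0, 194.0] [362.92030271 272.44255965  88.97220504]
scene nest 0.7 [297.9, 242.7] [532.50000687  50.49155906  37.        ]
scene pot_mid 0.92 [298.2, 231.4] [556.23597276  59.678038    88.97220504]
scene pot_mid 0.61 [407.6, 246.5] [490.93659056 330.05417729  88.97220504]
```

View pics/m1.png

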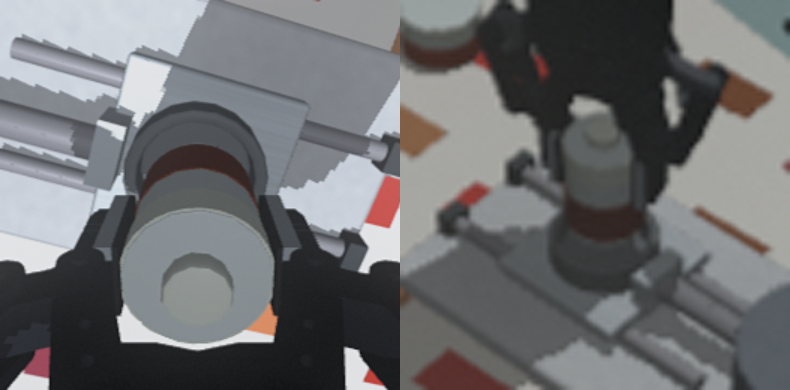

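```bash
python3 - <<'E'
from h import *
c=cal("wrist");s=manip.read_state();M=R();T=np.array(s["eef_pos"]);th=np.linspace(0,2*np.pi,200)
def circ(dx,r,z):
    C=T+M[:,0]*dx; return proj(c,np.c_[C[0]+r*np.cos(th),C[1]+r*np.sin(th),0*th+z])
z0=T[2]-23
for dx in(-4,-2,0,2,4):
    f=lambda r,z:np.round([circ(dx,r,z)[:,1].min(),circ(dx,r,z)[:,1].max(),circ(dx,r,z)[:,0].min(),circ(dx,r,z)[:,0].max()],1)
    print(dx,"ring52 (188; 232.7,328.7)",f(31.5,52),"inner",f(25.5,52),"lid(258.7,348.7;230,332)",f(22,z0+60),"step(289,334)",f(10,z0+68))
E
```

```text
-4 ring52 (188; 232.7,328.7) [200.6 289.6 233.2 330. ] inner [209.8 281.9 242.5 320.8] lid(258.7,348.7;230,332) [267.4 355.7 230.  333.5] step(289,334) [305.1 347.1 256.8 306.9]
-2 ring52 (188; 232.7,328.7) [197.5 287.1 233.1 330.2] inner [206.8 279.2 242.4 320.9] lid(258.7,348.7;230,332) [263.  352.1 229.8 333.8] step(289,334) [300.6 343.1 256.6 307. ]
0 ring52 (188; 232.7,328.7) [194.3 284.5 233.  330.4] inner [203.7 276.6 242.2 321.1] lid(258.7,348.7;230,332) [258.4 348.4 229.6 334. ] step(289,334) [296.1 339.  256.5 307.1]
2 ring52 (188; 232.7,328.7) [191.1 281.9 232.8 330.5] inner [200.6 274.  242.1 321.2] lid(258.7,348.7;230,332) [253.9 344.7 229.3 334.3] step(289,334) [291.6 334.9 256.4 307.3]
4 ring52 (188; 232.7,328.7) [187.9 279.2 232.7 330.7] inner [197.5 271.3 242.  321.3] lid(258.7,348.7;230,332) [249.3 341.  229.1 334.6] step(289,334) [287.  330.8 256.3 307.4]
```

```bash
python3 - <<'E'
from h import *
g=cv2.cvtColor(cv2.imread("pics/w4.png"),cv2.COLOR_BGR2GRAY).astype(int)
p=g[:,279:284].mean(1).round().astype(int)
for a,b in((178,232),(232,300),(300,352)): print(a,list(p[a:b]))
E
```

```text
178 [np.int64(133), np.int64(133), np.int64(134), np.int64(134), np.int64(134), np.int64(135), np.int64(135), np.int64(136), np.int64(137), np.int64(109), np.int64(65), np.int64(59), np.int64(61), np.int64(60), np.int64(60), np.int64(68), np.int64(86), np.int64(88), np.int64(88), np.int64(86), np.int64(84), np.int64(81), np.int64(80), np.int64(77), np.int64(83), np.int64(84), np.int64(84), np.int64(84), np.int64(84), np.int64(84), np.int64(83), np.int64(83), np.int64(83), np.int64(83), np.int64(83), np.int64(83), np.int64(83), np.int64(92), np.int64(51), np.int64(43), np.int64(45), np.int64(44), np.int64(44), np.int64(44), np.int64(44), np.int64(44), np.int64(44), np.int64(44), np.int64(44), np.int64(43), np.int64(43), np.int64(44), np.int64(42), np.int64(47)]
232 [np.int64(70), np.int64(90), np.int64(91), np.int64(90), np.int64(89), np.int64(90), np.int64(90), np.int64(90), np.int64(90), np.int64(90), np.int64(90), np.int64(90), np.int64(90), np.int64(91), np.int64(94), np.int64(94), np.int64(94), np.int64(94), np.int64(94), np.int64(94), np.int64(94), np.int64(94), np.int64(94), np
[... 747 characters left out ...]
nt64(148), np.int64(148), np.int64(148), np.int64(148), np.int64(147), np.int64(148), np.int64(147), np.int64(148), np.int64(147), np.int64(147), np.int64(147), np.int64(146), np.int64(146), np.int64(146), np.int64(146), np.int64(145), np.int64(146), np.int64(146), np.int64(146), np.int64(145), np.int64(146), np.int64(145), np.int64(145), np.int64(145), np.int64(145), np.int64(145), np.int64(144), np.int64(144), np.int64(144), np.int64(144), np.int64(144), np.int64(141), np.int64(139), np.int64(139), np.int64(139), np.int64(139), np.int64(139), np.int64(139), np.int64(139), np.int64(138), np.int64(138), np.int64(138), np.int64(136), np.int64(136), np.int64(220), np.int64(227), np.int64(227)]
```

```bash
python3 -m inch '[[0.3,0.0005,-0.0002,0.004,0],[0.3,0,0,0.005,0],[0.3,0,0,0.005,0],[0.3,0,0,0.003,0],[0.3,0,0,0,0]]'; python3 -m inch '[[0.3,0,0,0.002,0],[0.3,0,0,0.0015,0],[0.3,0,0,0.001,0],[0.3,0,0,0,0],[0.3,0,0,0,0]]'
```

```text
clock: 7.72
eef_pos: [533.8, 58.1, 65.6]
orientation: [180.0, -0.0, -154.0]
wrist_force: [-0.2, 0.6, -1.0]
width: 43.3
grasp_force: 30.9
clock: 8.35
eef_pos: [534.0, 58.0, 61.4]
orientation: [-180.0, 0.0, -154.0]
wrist_force: [0.1, 0.6, -1.1]
width: 42.8
grasp_force: 30.9
```

```bash
python3 -m inch '[[0.3,0,0,0.0007,0],[0.3,0,0,0.0007,0],[0.3,0,0,0.0003,0],[0.3,0,0,0,0],[0.3,0,0,0,0]]'
```

```text
clock: 8.98
eef_pos: [533.9, 58.1, 60.0]
orientation: [-180.0, 0.0, -154.0]
wrist_force: [-1.6, -0.1, 5.1]
width: 43.3
grasp_force: 31.3
```

```bash
python3 -m inch '[[0.75,0,0,0,0],[0.75,0,0,0,0],[0.75,0,0,0,0],[0.8,0,0,-0.02,0],[0.8,0,0,-0.04,0]]'; python3 -m inch '[[0.8,0,0,-0.05,0],[0.8,0,0,-0.03,0],[0.8,0,0,0,0],[0.8,0,0,0,0],[0.8,0,0,0,0]]'
python3 - <<'E'
from h import *
s=manip.read_state();c,im=snap("wrist","w5.png");cs,_=snap("side","side2.png");cc,_=snap("scene","scene2.png");print(s["wrist_force"],s["eef_pos"])
for n,C in(("wrist",c),("side",cs),("scene",cc)):
  for k,z in(("nest",37),("pot_mid",67),("handle_mid",129.5),("axis_nominal",102)):
    for q in manip.tip_of(k,n)[:2]: print(n,k,round(q["p"],2),q["at"],np.round(atz(C,q["at"],z),1))
go([560,-166,190])
E
```

```text
clock: 9.6
eef_pos: [533.0, 58.0, 119.0]
orientation: [179.9, -0.2, -154.0]
wrist_force: [1.3, -0.4, -0.0]
width: 68.3
grasp_force: 0.0
clock: 10.22
eef_pos: [533.4, 58.1, 198.4]
orientation: [179.9, -0.1, -154.0]
wrist_force: [-0.2, 0.2, 0.4]
width: 68.1
grasp_force: 0.0
[-0.1503944   0.23259754  0.42323762] [533.37224953  58.07884123 198.42179752]
side nest 0.86 [272.0, 224.3] [539.4  62.9  37. ]
side pot_mid 0.78 [272.0, 215.2] [540.5  63.6  67. ]
side pot_mid 0.75 [270.2, 226.2] [514.6  37.1  67. ]
side handle_mid 0.67 [345.4, 250.3] [ 557.6 -165.   129.5]
scene nest 0.82 [297.8, 242.5] [531.7  49.9  37. ]
scene pot_mid 0.71 [299.9, 233.7] [532.5  54.9  67. ]
scene pot_mid 0.55 [408.9, 245.1] [449.1 325.9  67. ]
scene handle_mid 0.67 [222.1, 199.5] [ 566.4 -161.7  129.5]
shift(tool,mm) [  74.9 -212.7    9.7] at [533.9  58.  199.7] t 10.975
```

View pics/w5.png

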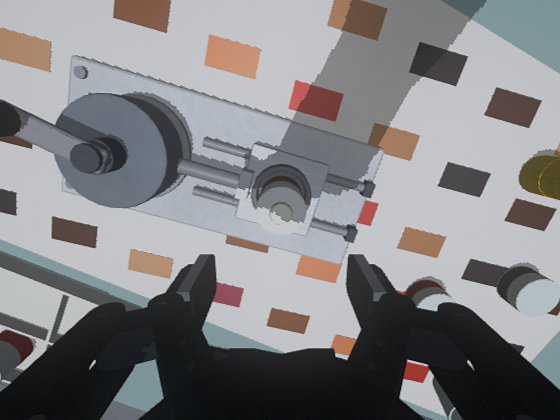

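```bash
python3 -m inch '[[0.8,0.003,-0.045,0,0],[0.8,0.003,-0.055,0,0],[0.8,0.003,-0.055,0,0],[0.8,0.003,-0.045,0,0],[0.8,0.003,-0.012,0,0]]';python3 -m inch '[[0.8,0,0,0,0],[0.8,0,0,0,0],[0.8,0,0,0,0],[0.8,0,0,0,0],[0.8,0,0,0,0]]'
python3 - <<'E'
from h import *
s=manip.read_state();c,im=snap("wrist","w6.png");print(s["eef_pos"],s["q"])
for k,z in(("handle_mid",129.5),("axis_nominal",102),("shaker",0)):
    for q in manip.tip_of(k,"wrist")[:2]: print(k,round(q["p"],2),q["at"],np.round(atz(c,q["at"],z),1))
print(manip.find_in("handle_mid","wrist"),manip.find_in("turret","wrist"))
E
```

```text
clock: 11.6
eef_pos: [614.1, -141.5, 198.9]
orientation: [180.0, -0.0, -154.1]
wrist_force: [-0.1, 0.9, 0.2]
width: 68.4
grasp_force: 0.0
clock: 12.22
eef_pos: [613.5, -138.5, 199.9]
orientation: [-180.0, 0.0, -153.9]
wrist_force: [0.4, 0.5, -0.1]
width: 68.1
grasp_force: 0.0
[ 613.4619794  -138.53882379  199.87163954] [-2.03647242e+01  2.31444442e+01  9.00741657e+00  7.58507028e+01
  3.88660025e-04 -4.64393397e+01]
handle_mid 0.56 [280.3, 135.7] [ 555.8 -167.9  129.5]
[{'bbox': [259.3, 119.6, 299.9, 158.7], 'p': 0.84}, {'bbox': [392.2, 155.8, 524.3, 248.1], 'p': 0.52}] [{'bbox': [262.1, 110.8, 398.3, 220.2], 'p': 0.97}]
```

View pics/w6.png

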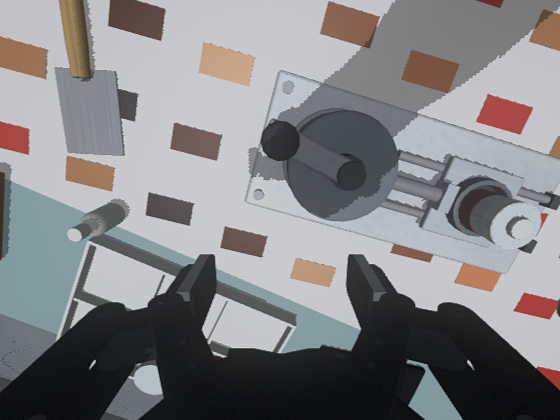

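```bash
python3 - <<'E'
from h import *
c=cal("wrist"); im=cv2.imread("pics/w6.png"); g=cv2.cvtColor(im,cv2.COLOR_BGR2GRAY)
def H(x0,y0,x1,y1,a,b,n=4,p=18):
    r=cv2.HoughCircles(cv2.GaussianBlur(cv2.resize(g[y0:y1,x0:x1],None,fx=3,fy=3,interpolation=cv2.INTER_CUBIC),(5,5),0),cv2.HOUGH_GRADIENT,1.2,3,param1=60,param2=p,minRadius=a*3,maxRadius=b*3)
    return [] if r is None else [(v[0]/3+x0,v[1]/3+y0,v[2]/3) for v in r[0][:n]]
for v in H(250,110,310,170,14,24): print("handle",np.round(v,1),np.round(atz(c,v[:2],152),1))
for v in H(325,150,378,200,8,20): print("cap",np.round(v,1),np.round(atz(c,v[:2],112),1))
for v in H(270,95,412,232,50,64): print("head",np.round(v,1),np.round(atz(c,v[:2],77),1))
print("pot",atz(c,(519,228),105))
for p in((282,71),(247,202),(288,87),(258,194)): print(p,np.round(atz(c,p,15),1))
E
```

```text
handle [280.2 140.6  19.8] [ 557.6 -167.5  152. ]
handle [277.8 141.   21.5] [ 558.5 -168.7  152. ]
handle [281.4 140.2  20.7] [ 557.  -166.9  152. ]
handle [280.2 139.4  18.9] [ 556.9 -167.8  152. ]
cap [348.  172.6  17.9] [ 558.4 -107.   112. ]
cap [349.2 173.   17.5] [ 558.2 -106.   112. ]
cap [351.6 175.4  14.3] [ 559.1 -103.3  112. ]
cap [352.8 177.   16.2] [ 559.7 -101.8  112. ]
head [340.2 163.6  57.6] [ 556.1 -107.6   77. ]
head [340.2 166.4  55. ] [ 558.3 -106.4   77. ]
head [343.8 167.2  57.6] [ 557.5 -103.    77. ]
head [342.6 164.4  56.3] [ 555.7 -105.3   77. ]
pot [535.34626014  52.95262121 105.        ]
(282, 71) [ 501.6 -193.3   15. ]
(247, 202) [ 645.2 -168.4   15. ]
(288, 87) [ 512.6 -180.9   15. ]
(258, 194) [ 630.8 -160.9   15. ]
```

Pot seated in the nest. In this view the handle top is at (280,141), the axis cap at (351,175) and the pot's lid step at (519,228). I'll move over the handle, with the fingers closing along its tangent.

```bash
python3 -m inch '[[0.8,0.0315,-0.0005,0,0],[0.8,0.0316,-0.0005,0,0],[0.8,0,0,0,-10.7],[0.8,0,0,0,-10.7],[0.8,0,0,0,-10.7]]';python3 -m inch '[[0.8,0,0,0,-10.7],[0.8,0,0,0,-10.7],[0.8,0,0,0,-10.7],[0.8,0,0,0.01,0],[0.8,0,0,0,0]]'
python3 - <<'E'
from h import *
s=manip.read_state();c,im=snap("wrist","w7.png");print(s["eef_pos"],s["orientation"])
g=cv2.cvtColor(cv2.imread("pics/w7.png"),cv2.COLOR_BGR2GRAY)
print(proj(c,[[557.3,-167.3,152],[558.7,-103,112]]))
print(manip.find_in("handle_mid","wrist"))
for q in manip.tip_of("handle_mid","wrist")[:2]: print(round(q["p"],2),q["at"],np.round(atz(c,q["at"],129.5),1))
m=(g<60).astype(np.uint8); 
r=cv2.HoughCircles(cv2.GaussianBlur(g,(3,3),0),cv2.HOUGH_GRADIENT,1.2,4,param1=60,param2=18,minRadius=14,maxRadius=40)
for v in r[0]:
  if 230<v[0]<330 and v[1]<300: print(np.round(v,1),np.round(atz(c,v[:2],152),1),np.round(atz(c,v[:2],112),1))
go([557.3,-167.3,115],0)
E
```

```text
clock: 13.15
eef_pos: [557.1, -167.8, 199.8]
orientation: [-180.0, -0.0, -121.5]
wrist_force: [-0.6, -0.8, -0.8]
width: 68.5
grasp_force: 0.0
clock: 13.78
eef_pos: [556.8, -167.5, 188.5]
orientation: [179.9, 0.0, -90.0]
wrist_force: [-0.4, -0.1, 0.7]
width: 68.5
grasp_force: 0.0
[ 556.76848142 -167.4507868   188.53741951] [ 1.79905941e+02  4.34969676e-02 -9.00069953e+01]
[[280.02884613 239.10865569]
 [278.49477587 290.29498775]]
[{'bbox': [259.2, 204.7, 297.1, 253.1], 'p': 0.73}]
0.58 [276.9, 228.4] [ 559.7 -166.4  129.5]
[270.6 239.4  38. ] [ 563.6 -167.1  152. ] [ 565.1 -150.3  112. ]
[281.4 239.4  39.3] [ 556.4 -167.1  152. ] [ 556.3 -150.3  112. ]
[300.6 227.4  39.3] [ 543.8 -175.6  152. ] [ 540.8 -160.7  112. ]
[288.6 240.6  36.7] [ 551.6 -166.2  152. ] [ 550.4 -149.3  112. ]
[289.8 232.2  30.1] [ 550.8 -172.2  152. ] [ 549.5 -156.6  112. ]
[273.  227.4  28.8] [ 561.9 -175.6  152. ] [ 563.  -160.7  112. ]
[275.4 234.6  35.2] [ 560.4 -170.5  152. ] [ 561.1 -154.5  112. ]
[262.2 274.2  33.8] [ 569.6 -141.1  152. ] [ 572.5 -118.5  112. ]
[294.6 235.8  28.8] [ 547.6 -169.7  152. ] [
[... 3721 characters left out ...]
0.2 256.2  16.8] [ 577.5 -154.8  152. ] [ 582.1 -135.3  112. ]
[277.8 294.6  15.1] [ 558.9 -125.   152. ] [559.3 -98.7 112. ]
[306.6 244.2  18.2] [ 539.5 -163.6  152. ] [ 535.6 -146.1  112. ]
[312.6 239.4  15.1] [ 535.6 -167.1  152. ] [ 530.8 -150.3  112. ]
[234.6 268.2  19.4] [ 588.5 -145.7  152. ] [ 595.6 -124.2  112. ]
[306.6 262.2  19.3] [ 539.2 -150.3  152. ] [ 535.2 -129.8  112. ]
[270.6 274.2  19. ] [ 563.8 -141.1  152. ] [ 565.4 -118.5  112. ]
[251.4 246.6  15.6] [ 576.5 -161.9  152. ] [ 580.9 -143.9  112. ]
[310.2 175.8  16.3] [ 538.5 -209.8  152. ] [ 534.4 -202.6  112. ]
shift(tool,mm) [-0.3 -0.1 74.6] closing dir now -179.9, turn about tool z 0.1 at [ 557.2 -167.6  189.6] t 13.925
```

View pics/w7.png

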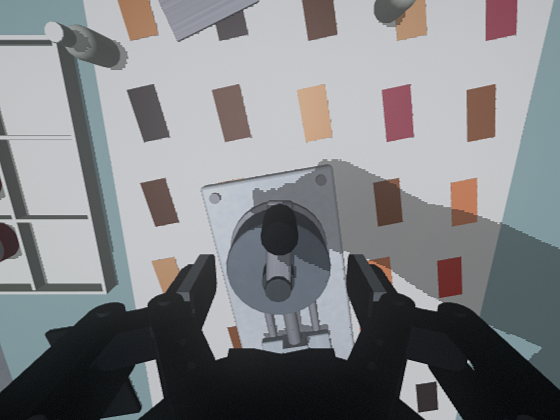

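```bash
python3 -m inch '[[0.8,0.0005,0,0.02,0],[0.8,0,0,0.03,0],[0.8,0,0,0.02,0],[0.8,0,0,0.0045,0],[0.8,0,0,0,0]]' 22;python3 -m inch '[[0.1,0,0,0,0],[0.1,0,0,0,0],[0.1,0,0,0,0],[0.1,0,0,0,0],[0.1,0,0,0,0]]' 22; python3 -c "
from h import *
go([557.2,-168.2,115]);print(manip.read_state()['wrist_torque'])"
```

```text
clock: 14.55
eef_pos: [557.5, -168.2, 115.7]
orientation: [-180.0, -0.0, -89.8]
wrist_force: [-0.2, -0.3, 0.5]
width: 68.5
grasp_force: 0.0
clock: 15.18
eef_pos: [557.6, -168.2, 115.9]
orientation: [-179.9, -0.0, -89.8]
wrist_force: [-0.3, 0.4, 4.8]
width: 25.5
grasp_force: 23.1
shift(tool,mm) [-0.   0.4  0.9] at [ 557.6 -168.2  115.9] t 15.175
[0.13074226 0.10932578 0.01317423]
```

```bash
cat > plan.py <<'E'
# python3 plan.py [deg per row x5]: log the reading, fit the axis by feel, print the next rows
import sys,json,os
from h import *
from scipy.optimize import least_squares
L=json.load(open("log.json")) if os.path.exists("log.json") else dict(A0=[559,-103],pts=[],cmd=None,th=None)
s=manip.read_state(); p=np.array(s["eef_pos"][:2]); F=np.array(s["wrist_force"][:2])
xh=np.array([.985,.17]); sh=-F@xh/8
L["pts"].append([*(p-xh*sh),*F])
Q=np.array(L["pts"])[:,:2]; A0=np.array(L["A0"])
A=least_squares(lambda a:np.r_[(np.hypot(*(Q-a).T)-65)/0.5,(a-A0)/2.],A0,loss="soft_l1").x
res=np.hypot(*(Q-A).T)-65
u=(p-A)/np.linalg.norm(p-A); t=np.array([u[1],-u[0]])
phi=np.degrees(np.arctan2(u[1],u[0]))
if L["cmd"] is None: L["cmd"]=list(p)
c=np.array(L["cmd"]); pc=np.degrees(np.arctan2(*(c-A)[::-1]))
print("t %.2f z %.1f phi %.1f cmd phi %.1f r_cmd %.2f | F rad %.1f tan(cw+) %.1f turret %.2f mm | A %s res %s"%(s["clock"],s["eef_pos"][2],phi,pc,np.hypot(*(c-A)),F@u,F@t,sh,np.round(A,1),np.round(res[-5:],1)))
D=[float(a) for a in sys.argv[1:]] or [6]*5
r0=np.hypot(*(c-A)); rows=[]; M=R(); M[:2,:2]=[[0,-1],[-1,0]]
for i,d in enumerate(D):
    pc-=d; r=r0+(65-r0)*min(1,(i+1)/4)
    n=A+r*np.array([np.cos(np.radians(pc)),np.sin(np.radians(pc))])
    e=np.round([-(n-c)[1]/1000,-(n-c)[0]/1000],4); rows.append([.1,*map(float,e),0,0]); c=c+[-e[1]*1000,-e[0]*1000]
L["cmd"]=list(c); json.dump(L,open("log.json","w")); print(json.dumps(rows))
E
python3 plan.py 2 4 6 6 6
```

```text
t 15.18 z 115.9 phi -91.2 cmd phi -91.2 r_cmd 65.01 | F rad -0.4 tan(cw+) 0.3 turret 0.03 mm | A [ 559.  -103.2] res [0.]
[[0.1, -0.0001, 0.0023, 0, 0], [0.1, -0.0004, 0.0045, 0, 0], [0.1, -0.0012, 0.0067, 0, 0], [0.1, -0.0019, 0.0065, 0, 0], [0.1, -0.0026, 0.0063, 0, 0]]
```

```bash
python3 -m inch '[[0.1,-0.0001,0.0023,0,0],[0.1,-0.0004,0.0045,0,0],[0.1,-0.0012,0.0067,0,0],[0.1,-0.0019,0.0065,0,0],[0.1,-0.0026,0.0063,0,0]]'; python3 plan.py
```

```text
clock: 15.8
eef_pos: [531.4, -162.1, 115.8]
orientation: [-179.9, -0.0, -89.8]
wrist_force: [1.3, 1.4, 5.2]
width: 25.5
grasp_force: 23.1
t 15.80 z 115.8 phi -115.2 cmd phi -115.3 r_cmd 65.07 | F rad -1.8 tan(cw+) -0.6 turret -0.20 mm | A [ 559.1 -103.2] res [ 0. -0.]
[[0.1, -0.0032, 0.006, 0, 0], [0.1, -0.0039, 0.0056, 0, 0], [0.1, -0.0044, 0.0052, 0, 0], [0.1, -0.005, 0.0047, 0, 0], [0.1, -0.0053, 0.0041, 0, 0]]
```

```bash
python3 -m inch '[[0.1,-0.0032,0.006,0,0],[0.1,-0.0039,0.0056,0,0],[0.1,-0.0044,0.0052,0,0],[0.1,-0.005,0.0047,0,0],[0.1,-0.0053,0.0041,0,0]]'; python3 plan.py
```

```text
clock: 16.42
eef_pos: [505.8, -140.4, 115.8]
orientation: [-179.9, -0.0, -89.8]
wrist_force: [1.1, -0.2, 4.3]
width: 25.4
grasp_force: 23.1
t 16.43 z 115.8 phi -145.2 cmd phi -145.3 r_cmd 65.06 | F rad -0.8 tan(cw+) -0.8 turret -0.13 mm | A [ 559.2 -103.2] res [ 0. -0. -0.]
[[0.1, -0.0058, 0.0036, 0, 0], [0.1, -0.0061, 0.0029, 0, 0], [0.1, -0.0065, 0.0023, 0, 0], [0.1, -0.0066, 0.0016, 0, 0], [0.1, -0.0067, 0.0009, 0, 0]]
```

```bash
python3 -m inch '[[0.1,-0.0058,0.0036,0,0],[0.1,-0.0061,0.0029,0,0],[0.1,-0.0065,0.0023,0,0],[0.1,-0.0066,0.0016,0,0],[0.1,-0.0067,0.0009,0,0]]'; python3 plan.py
```

```text
clock: 17.05
eef_pos: [494.4, -109.0, 115.8]
orientation: [-179.9, -0.1, -89.8]
wrist_force: [1.9, -2.5, 4.8]
width: 25.0
grasp_force: 23.1
t 17.05 z 115.8 phi -175.0 cmd phi -175.4 r_cmd 65.13 | F rad -1.7 tan(cw+) -2.6 turret -0.19 mm | A [ 559.3 -103.3] res [-0.   0.   0.  -0.1]
[[0.1, -0.0068, 0.0002, 0, 0], [0.1, -0.0068, -0.0006, 0, 0], [0.1, -0.0067, -0.0012, 0, 0], [0.1, -0.0065, -0.002, 0, 0], [0.1, -0.0063, -0.0026, 0, 0]]
```

```bash
python3 -m inch '[[0.1,-0.0068,0.0002,0,0],[0.1,-0.0068,-0.0006,0,0],[0.1,-0.0067,-0.0012,0,0],[0.1,-0.0065,-0.002,0,0],[0.1,-0.0063,-0.0026,0,0]]'; python3 plan.py
```

```text
clock: 17.68
eef_pos: [500.1, -76.7, 115.8]
orientation: [-180.0, -0.2, -89.8]
wrist_force: [-1.5, -7.4, 6.4]
width: 25.6
grasp_force: 23.2
t 17.68 z 115.8 phi 155.9 cmd phi 154.6 r_cmd 64.88 | F rad -1.7 tan(cw+) -7.4 turret 0.34 mm | A [ 559.2 -103.2] res [ 0.   0.   0.  -0.1  0.1]
[[0.1, -0.006, -0.0032, 0, 0], [0.1, -0.0056, -0.0038, 0, 0], [0.1, -0.0052, -0.0044, 0, 0], [0.1, -0.0047, -0.0049, 0, 0], [0.1, -0.0042, -0.0054, 0, 0]]
```

```bash
python3 -m inch '[[0.1,-0.006,-0.0032,0,0],[0.1,-0.0056,-0.0038,0,0],[0.1,-0.0052,-0.0044,0,0],[0.1,-0.0047,-0.0049,0,0],[0.1,-0.0042,-0.0054,0,0]]'; python3 plan.py
```

```text
clock: 18.3
eef_pos: [521.2, -50.7, 115.8]
orientation: [180.0, -0.1, -89.8]
wrist_force: [-3.8, -6.7, 9.3]
width: 25.7
grasp_force: 23.4
t 18.30 z 115.8 phi 125.9 cmd phi 124.6 r_cmd 64.95 | F rad -3.2 tan(cw+) -6.9 turret 0.60 mm | A [ 559.2 -103.2] res [ 0.   0.  -0.2  0.1  0.1]
[[0.1, -0.0036, -0.0058, 0, 0], [0.1, -0.0029, -0.0061, 0, 0], [0.1, -0.0023, -0.0064, 0, 0], [0.1, -0.0016, -0.0066, 0, 0], [0.1, -0.0009, -0.0068, 0, 0]]
```

```bash
python3 -m inch '[[0.1,-0.0036,-0.0058,0,0],[0.1,-0.0029,-0.0061,0,0],[0.1,-0.0023,-0.0064,0,0],[0.1,-0.0016,-0.0066,0,0],[0.1,-0.0009,-0.0068,0,0]]'; python3 plan.py
```

```text
clock: 18.92
eef_pos: [553.5, -38.8, 115.8]
orientation: [-179.9, -0.1, -89.8]
wrist_force: [-0.2, -3.0, 6.1]
width: 25.3
grasp_force: 23.4
t 18.93 z 115.8 phi 95.0 cmd phi 94.6 r_cmd 65.04 | F rad -3.0 tan(cw+) -0.5 turret 0.09 mm | A [ 559.2 -103.3] res [-0.  -0.2  0.1  0.2 -0.3]
[[0.1, -0.0002, -0.0068, 0, 0], [0.1, 0.0006, -0.0068, 0, 0], [0.1, 0.0012, -0.0067, 0, 0], [0.1, 0.0019, -0.0065, 0, 0], [0.1, 0.0026, -0.0063, 0, 0]]
```

```bash
python3 -m inch '[[0.1,-0.0002,-0.0068,0,0],[0.1,0.0006,-0.0068,0,0],[0.1,0.0012,-0.0067,0,0],[0.1,0.0019,-0.0065,0,0],[0.1,0.0026,-0.0063,0,0]]'; python3 plan.py
```

```text
clock: 19.55
eef_pos: [587.4, -45.3, 115.8]
orientation: [-179.9, -0.1, -89.8]
wrist_force: [2.8, -6.4, 5.1]
width: 25.5
grasp_force: 23.3
t 19.55 z 115.8 phi 64.1 cmd phi 64.6 r_cmd 65.09 | F rad -4.5 tan(cw+) 5.4 turret -0.21 mm | A [ 559.2 -103.3] res [-0.2  0.1  0.2 -0.2 -0.3]
[[0.1, 0.0033, -0.006, 0, 0], [0.1, 0.0038, -0.0056, 0, 0], [0.1, 0.0045, -0.0052, 0, 0], [0.1, 0.0049, -0.0046, 0, 0], [0.1, 0.0054, -0.0042, 0, 0]]
```

```bash
python3 -m inch '[[0.1,0.0033,-0.006,0,0],[0.1,0.0038,-0.0056,0,0],[0.1,0.0045,-0.0052,0,0],[0.1,0.0049,-0.0046,0,0],[0.1,0.0054,-0.0042,0,0]]'; python3 plan.py
```

```text
clock: 20.18
eef_pos: [612.9, -67.0, 115.9]
orientation: [-179.9, -0.1, -89.8]
wrist_force: [2.8, -3.7, 6.8]
width: 25.4
grasp_force: 23.3
t 20.18 z 115.9 phi 34.1 cmd phi 34.6 r_cmd 64.99 | F rad 0.2 tan(cw+) 4.6 turret -0.27 mm | A [ 559.2 -103.3] res [ 0.1  0.2 -0.2 -0.3  0.1]
[[0.1, 0.0058, -0.0036, 0, 0], [0.1, 0.0061, -0.0029, 0, 0], [0.1, 0.0064, -0.0023, 0, 0], [0.1, 0.0066, -0.0016, 0, 0], [0.1, 0.0068, -0.0009, 0, 0]]
```

```bash
python3 -m inch '[[0.1,0.0058,-0.0036,0,0],[0.1,0.0061,-0.0029,0,0],[0.1,0.0064,-0.0023,0,0],[0.1,0.0066,-0.0016,0,0],[0.1,0.0068,-0.0009,0,0]]'; python3 plan.py 6 6 6 6 6 6 6 6 6 6
```

```text
clock: 20.8
eef_pos: [624.0, -97.7, 115.9]
orientation: [-179.9, 0.0, -89.7]
wrist_force: [1.0, 1.3, 6.2]
width: 25.5
grasp_force: 23.3
t 20.80 z 115.9 phi 4.9 cmd phi 4.6 r_cmd 64.97 | F rad 1.1 tan(cw+) -1.2 turret -0.15 mm | A [ 559.2 -103.3] res [ 0.2 -0.2 -0.4  0.   0.1]
[[0.1, 0.0068, -0.0002, 0, 0], [0.1, 0.0068, 0.0005, 0, 0], [0.1, 0.0067, 0.0012, 0, 0], [0.1, 0.0065, 0.002, 0, 0], [0.1, 0.0063, 0.0026, 0, 0], [0.1, 0.006, 0.0032, 0, 0], [0.1, 0.0056, 0.0038, 0, 0], [0.1, 0.0052, 0.0044, 0, 0], [0.1, 0.0047, 0.005, 0, 0], [0.1, 0.0041, 0.0054, 0, 0]]
```

```bash
python3 -m inch '[[0.1,0.0068,-0.0002,0,0],[0.1,0.0068,0.0005,0,0],[0.1,0.0067,0.0012,0,0],[0.1,0.0065,0.002,0,0],[0.1,0.0063,0.0026,0,0]]'; python3 -m inch '[[0.1,0.006,0.0032,0,0],[0.1,0.0056,0.0038,0,0],[0.1,0.0052,0.0044,0,0],[0.1,0.0047,0.005,0,0],[0.1,0.0041,0.0054,0,0]]'; python3 plan.py 6 6 6 6 6 6 6 6 6 6
```

```text
clock: 21.42
eef_pos: [618.0, -131.0, 115.9]
orientation: [-179.9, -0.0, -89.8]
wrist_force: [1.4, 1.3, 6.4]
width: 25.3
grasp_force: 23.3
clock: 22.05
eef_pos: [596.2, -156.8, 115.8]
orientation: [-179.9, -0.0, -89.8]
wrist_force: [1.7, -1.0, 6.2]
width: 25.3
grasp_force: 23.3
t 22.05 z 115.8 phi -55.4 cmd phi -55.4 r_cmd 64.95 | F rad 1.8 tan(cw+) -0.9 turret -0.19 mm | A [ 559.2 -103.3] res [-0.2 -0.3  0.   0.1  0.1]
[[0.1, 0.0036, 0.0058, 0, 0], [0.1, 0.0029, 0.0061, 0, 0], [0.1, 0.0023, 0.0064, 0, 0], [0.1, 0.0016, 0.0066, 0, 0], [0.1, 0.0009, 0.0068, 0, 0], [0.1, 0.0002, 0.0068, 0, 0], [0.1, -0.0005, 0.0068, 0, 0], [0.1, -0.0013, 0.0067, 0, 0], [0.1, -0.0019, 0.0065, 0, 0], [0.1, -0.0026, 0.0063, 0, 0]]
```

```bash
python3 -m inch '[[0.1,0.0036,0.0058,0,0],[0.1,0.0029,0.0061,0,0],[0.1,0.0023,0.0064,0,0],[0.1,0.0016,0.0066,0,0],[0.1,0.0009,0.0068,0,0]]'; python3 -m inch '[[0.1,0.0002,0.0068,0,0],[0.1,-0.0005,0.0068,0,0],[0.1,-0.0013,0.0067,0,0],[0.1,-0.0019,0.0065,0,0],[0.1,-0.0026,0.0063,0,0]]'; python3 plan.py 6 6 6 6 6 6 6 6 6 6
```

```text
clock: 22.68
eef_pos: [564.3, -168.1, 115.8]
orientation: [-179.9, -0.0, -89.8]
wrist_force: [1.1, 0.2, 6.9]
width: 25.4
grasp_force: 23.3
clock: 23.3
eef_pos: [531.2, -162.0, 115.8]
orientation: [-179.9, -0.0, -89.8]
wrist_force: [1.2, 0.4, 7.6]
width: 25.5
grasp_force: 23.3
t 23.30 z 115.8 phi -115.5 cmd phi -115.5 r_cmd 65.02 | F rad -0.9 tan(cw+) -0.9 turret -0.16 mm | A [ 559.3 -103.3] res [-0.4  0.   0.1  0.1 -0.1]
[[0.1, -0.0032, 0.006, 0, 0], [0.1, -0.0039, 0.0056, 0, 0], [0.1, -0.0044, 0.0052, 0, 0], [0.1, -0.005, 0.0046, 0, 0], [0.1, -0.0054, 0.0042, 0, 0], [0.1, -0.0058, 0.0035, 0, 0], [0.1, -0.0061, 0.003, 0, 0], [0.1, -0.0064, 0.0023, 0, 0], [0.1, -0.0066, 0.0015, 0, 0], [0.1, -0.0068, 0.0009, 0, 0]]
```

```bash
python3 -m inch '[[0.1,-0.0032,0.006,0,0],[0.1,-0.0039,0.0056,0,0],[0.1,-0.0044,0.0052,0,0],[0.1,-0.005,0.0046,0,0],[0.1,-0.0054,0.0042,0,0]]'; python3 -m inch '[[0.1,-0.0058,0.0035,0,0],[0.1,-0.0061,0.003,0,0],[0.1,-0.0064,0.0023,0,0],[0.1,-0.0066,0.0015,0,0],[0.1,-0.0068,0.0009,0,0]]'; python3 plan.py 6 6 6 6 6 6 6 6 6 6
```

```text
clock: 23.92
eef_pos: [505.7, -140.2, 115.8]
orientation: [-179.9, -0.0, -89.8]
wrist_force: [2.2, -0.7, 5.8]
width: 25.6
grasp_force: 23.3
clock: 24.55
eef_pos: [494.5, -108.8, 115.8]
orientation: [-179.9, -0.1, -89.8]
wrist_force: [1.9, -3.3, 7.0]
width: 25.2
grasp_force: 23.3
t 24.55 z 115.8 phi -175.2 cmd phi -175.5 r_cmd 64.98 | F rad -1.6 tan(cw+) -3.4 turret -0.16 mm | A [ 559.3 -103.3] res [ 0.   0.1  0.1 -0.1 -0.1]
[[0.1, -0.0068, 0.0002, 0, 0], [0.1, -0.0068, -0.0005, 0, 0], [0.1, -0.0067, -0.0013, 0, 0], [0.1, -0.0065, -0.0019, 0, 0], [0.1, -0.0063, -0.0026, 0, 0], [0.1, -0.006, -0.0033, 0, 0], [0.1, -0.0056, -0.0038, 0, 0], [0.1, -0.0051, -0.0044, 0, 0], [0.1, -0.0047, -0.005, 0, 0], [0.1, -0.0042, -0.0054, 0, 0]]
```

```bash
python3 -m inch '[[0.1,-0.0068,0.0002,0,0],[0.1,-0.0068,-0.0005,0,0],[0.1,-0.0067,-0.0013,0,0],[0.1,-0.0065,-0.0019,0,0],[0.1,-0.0063,-0.0026,0,0]]'; python3 -m inch '[[0.1,-0.006,-0.0033,0,0],[0.1,-0.0056,-0.0038,0,0],[0.1,-0.0051,-0.0044,0,0],[0.1,-0.0047,-0.005,0,0],[0.1,-0.0042,-0.0054,0,0]]'; python3 plan.py 6 6 6 6 6 6 6 6 6 6
```

```text
clock: 25.18
eef_pos: [500.1, -76.5, 115.8]
orientation: [-180.0, -0.2, -89.8]
wrist_force: [-0.8, -8.2, 8.0]
width: 25.2
grasp_force: 23.3
clock: 25.8
eef_pos: [521.3, -50.6, 115.8]
orientation: [180.0, -0.1, -89.8]
wrist_force: [-4.0, -6.4, 8.7]
width: 25.3
grasp_force: 23.5
t 25.80 z 115.8 phi 125.7 cmd phi 124.5 r_cmd 64.96 | F rad -2.9 tan(cw+) -7.0 turret 0.62 mm | A [ 559.3 -103.3] res [ 0.1  0.1 -0.1 -0.1  0.2]
[[0.1, -0.0036, -0.0058, 0, 0], [0.1, -0.0029, -0.0061, 0, 0], [0.1, -0.0023, -0.0064, 0, 0], [0.1, -0.0016, -0.0067, 0, 0], [0.1, -0.0008, -0.0067, 0, 0], [0.1, -0.0002, -0.0068, 0, 0], [0.1, 0.0005, -0.0068, 0, 0], [0.1, 0.0013, -0.0067, 0, 0], [0.1, 0.0019, -0.0065, 0, 0], [0.1, 0.0026, -0.0063, 0, 0]]
```

```bash
python3 -m inch '[[0.1,-0.0036,-0.0058,0,0],[0.1,-0.0029,-0.0061,0,0],[0.1,-0.0023,-0.0064,0,0],[0.1,-0.0016,-0.0067,0,0],[0.1,-0.0008,-0.0067,0,0]]'; python3 -m inch '[[0.1,-0.0002,-0.0068,0,0],[0.1,0.0005,-0.0068,0,0],[0.1,0.0013,-0.0067,0,0],[0.1,0.0019,-0.0065,0,0],[0.1,0.0026,-0.0063,0,0]]'; python3 plan.py 6 6 6 6 6 6 6 6 6 6
```

```text
clock: 26.42
eef_pos: [553.7, -38.8, 115.8]
orientation: [-179.9, -0.1, -89.8]
wrist_force: [0.1, -3.0, 7.2]
width: 25.7
grasp_force: 23.4
clock: 27.05
eef_pos: [587.6, -45.4, 115.8]
orientation: [-179.9, -0.1, -89.8]
wrist_force: [2.5, -5.1, 5.1]
width: 25.4
grasp_force: 23.2
t 27.05 z 115.8 phi 63.9 cmd phi 64.4 r_cmd 65.07 | F rad -3.5 tan(cw+) 4.5 turret -0.20 mm | A [ 559.2 -103.3] res [ 0.1 -0.1 -0.2  0.3 -0.3]
[[0.1, 0.0033, -0.006, 0, 0], [0.1, 0.0038, -0.0056, 0, 0], [0.1, 0.0045, -0.0051, 0, 0], [0.1, 0.0049, -0.0047, 0, 0], [0.1, 0.0054, -0.0041, 0, 0], [0.1, 0.0058, -0.0036, 0, 0], [0.1, 0.0062, -0.0029, 0, 0], [0.1, 0.0064, -0.0023, 0, 0], [0.1, 0.0066, -0.0016, 0, 0], [0.1, 0.0068, -0.0008, 0, 0]]
```

```bash
python3 -m inch '[[0.1,0.0033,-0.006,0,0],[0.1,0.0038,-0.0056,0,0],[0.1,0.0045,-0.0051,0,0],[0.1,0.0049,-0.0047,0,0],[0.1,0.0054,-0.0041,0,0]]'; python3 -m inch '[[0.1,0.0058,-0.0036,0,0],[0.1,0.0062,-0.0029,0,0],[0.1,0.0064,-0.0023,0,0],[0.1,0.0066,-0.0016,0,0],[0.1,0.0068,-0.0008,0,0]]'; python3 plan.py 6 6 6 6 6 6 6 6 6 6
```

```text
clock: 27.68
eef_pos: [612.9, -67.1, 115.9]
orientation: [-179.9, -0.1, -89.8]
wrist_force: [1.5, -3.7, 5.9]
width: 25.4
grasp_force: 23.3
clock: 28.3
eef_pos: [624.0, -97.9, 115.8]
orientation: [-179.9, 0.0, -89.7]
wrist_force: [1.4, 0.9, 6.8]
width: 25.3
grasp_force: 23.3
t 28.30 z 115.8 phi 4.8 cmd phi 4.4 r_cmd 64.93 | F rad 1.5 tan(cw+) -0.8 turret -0.20 mm | A [ 559.3 -103.3] res [-0.1 -0.1  0.3 -0.4  0.2]
[[0.1, 0.0068, -0.0002, 0, 0], [0.1, 0.0068, 0.0005, 0, 0], [0.1, 0.0067, 0.0013, 0, 0], [0.1, 0.0065, 0.0019, 0, 0], [0.1, 0.0063, 0.0026, 0, 0], [0.1, 0.0059, 0.0033, 0, 0], [0.1, 0.0056, 0.0038, 0, 0], [0.1, 0.0052, 0.0045, 0, 0], [0.1, 0.0047, 0.0049, 0, 0], [0.1, 0.0041, 0.0054, 0, 0]]
```

```bash
python3 -m inch '[[0.1,0.0068,-0.0002,0,0],[0.1,0.0068,0.0005,0,0],[0.1,0.0067,0.0013,0,0],[0.1,0.0065,0.0019,0,0],[0.1,0.0063,0.0026,0,0]]'; python3 -m inch '[[0.1,0.0059,0.0033,0,0],[0.1,0.0056,0.0038,0,0],[0.1,0.0052,0.0045,0,0],[0.1,0.0047,0.0049,0,0],[0.1,0.0041,0.0054,0,0]]'; python3 plan.py 6 6 6 6 6 5 2 0 0 0
```

```text
clock: 28.92
eef_pos: [618.0, -131.2, 115.9]
orientation: [-179.9, -0.0, -89.7]
wrist_force: [0.4, 0.9, 6.6]
width: 25.7
grasp_force: 23.3
clock: 29.55
eef_pos: [596.0, -156.9, 115.8]
orientation: [-179.9, -0.0, -89.8]
wrist_force: [1.4, -0.5, 6.4]
width: 25.4
grasp_force: 23.3
t 29.55 z 115.8 phi -55.5 cmd phi -55.6 r_cmd 64.97 | F rad 1.3 tan(cw+) -0.9 turret -0.17 mm | A [ 559.3 -103.3] res [-0.1  0.3 -0.4  0.2  0.1]
[[0.1, 0.0036, 0.0058, 0, 0], [0.1, 0.0029, 0.0061, 0, 0], [0.1, 0.0023, 0.0065, 0, 0], [0.1, 0.0015, 0.0066, 0, 0], [0.1, 0.0009, 0.0067, 0, 0], [0.1, 0.0002, 0.0057, 0, 0], [0.1, -0.0001, 0.0022, 0, 0], [0.1, 0.0, 0.0, 0, 0], [0.1, 0.0, 0.0, 0, 0], [0.1, 0.0, 0.0, 0, 0]]
```

```bash
python3 -m inch '[[0.1,0.0036,0.0058,0,0],[0.1,0.0029,0.0061,0,0],[0.1,0.0023,0.0065,0,0],[0.1,0.0015,0.0066,0,0],[0.1,0.0009,0.0067,0,0]]'; python3 -m inch '[[0.1,0.0002,0.0057,0,0],[0.1,-0.0001,0.0031,0,0],[0.1,0,0,0,0],[0.1,0,0,0,0],[0.1,0,0,0,0]]'; python3 -m inch '[[0.8,0,0,0,0],[0.8,0,0,0,0],[0.8,0,0,0,0],[0.8,0,0,0,0],[0.8,0,0,0,0]]'; python3 -m inch '[[0.8,0,0,-0.02,0],[0.8,0,0,-0.04,0],[0.8,0,0,-0.06,0],[0.8,0.04,0,-0.04,0],[0.8,0,0,0,0]]'
python3 - <<'E'
from h import *
c,_=snap("side","side9.png");d,_=snap("scene","scene9.png");w,_=snap("wrist","w9.png")
for n,C in(("side",c),("scene",d),("wrist",w)):
  for k,z in(("pot_mid",67),("handle_mid",129.5)):
    for q in manip.tip_of(k,n)[:2]: print(n,k,round(q["p"],2),q["at"],np.round(atz(C,q["at"],z),1))
f=lambda p,x,y:cv2.resize(cv2.imread(p)[y:y+150,x:x+200],(400,300),interpolation=cv2.INTER_CUBIC)
cv2.imwrite("pics/fin.png",np.vstack([np.hstack([f("pics/side9.png",200,160),f("pics/scene9.png",190,160)]),cv2.resize(np.hstack([cv2.imread("pics/side9.png"),cv2.imread("pics/w9.png")]),(800,300))]))
E
```

```text
clock: 30.18
eef_pos: [564.2, -168.1, 115.8]
orientation: [-179.9, -0.0, -89.8]
wrist_force: [1.2, 0.4, 6.8]
width: 25.4
grasp_force: 23.3
clock: 30.8
eef_pos: [555.3, -168.1, 115.8]
orientation: [-180.0, -0.0, -89.8]
wrist_force: [-0.3, -0.3, 7.8]
width: 25.4
grasp_force: 23.3
clock: 31.42
eef_pos: [555.1, -168.1, 115.1]
orientation: [180.0, 0.0, -89.8]
wrist_force: [-0.3, -0.3, -0.2]
width: 68.2
grasp_force: 0.0
clock: 32.05
eef_pos: [556.2, -210.5, 278.2]
orientation: [-179.7, -0.2, -89.9]
wrist_force: [-1.0, 0.0, -0.4]
width: 68.5
grasp_force: 0.0
side pot_mid 0.83 [161.7, 197.0] [366.  286.8  67. ]
side pot_mid 0.81 [274.1, 215.4] [544.   59.9  67. ]
side handle_mid 0.74 [345.2, 251.0] [ 555.9 -166.2  129.5]
side handle_mid 0.54 [231.2, 180.6] [498.7 167.3 129.5]
scene pot_mid 0.76 [298.5, 235.8] [543.6  55.9  67. ]
scene pot_mid 0.65 [408.7, 244.3] [445.7 324.5  67. ]
scene handle_mid 0.73 [219.6, 197.0] [ 557.7 -174.8  129.5]
scene handle_mid 0.51 [420.9, 287.7] [694.5 405.2 129.5]
wrist pot_mid 0.73 [293.8, 358.1] [534.9  55.1  67. ]
wrist handle_mid 0.56 [281.6, 236.0] [ 554.3 -166.4  129.5]
```

View pics/fin.png

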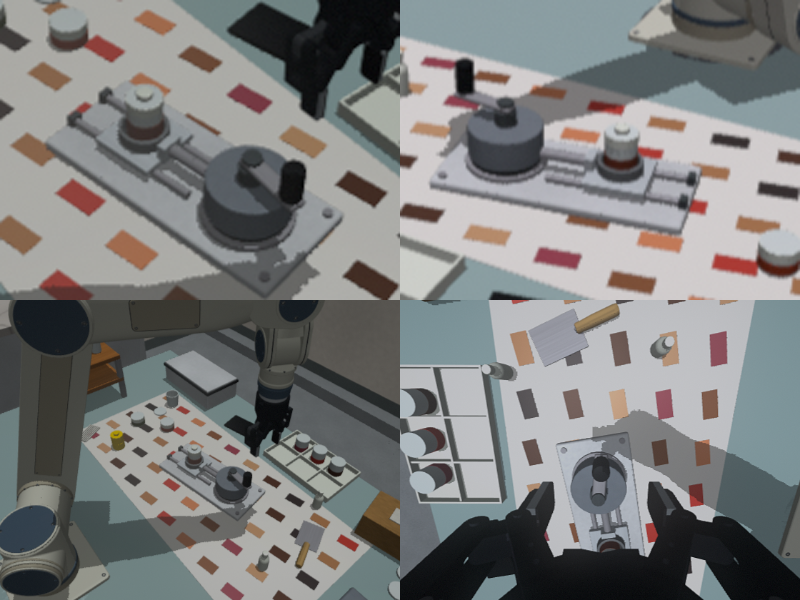

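The final pictures show the pot upright in its nest, the handle pointing away from it, and the gripper clear of everything.

```bash
python3 -c "
from cell import manip
print(manip.close_job())"
```

```text
the job is handed in; nothing more can be done
None
```

Handed in at about 32 s: the pot stands in its nest, and the crank made two clockwise turns at about 7.5 s each, with at most about 0.6 mm of sideways shift worked out from the wrist force; the handle was let go pointing away from the pot, about 2° past where it started.

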